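# Charge the test circuit with the hand pump

### The arm

A 6-joint arm with a two-finger parallel gripper is mounted at the origin on a cart in front of the work surface, level with it; the furniture and walls round the work are solid. World frame = base frame: x ahead of the robot, y to its left, z up, the work surface at z = 0. Lengths are in m, angles in rad, forces in N, time in s.
With the tool pointing down it reaches from about 0.35 to 0.875 m from the base axis. Payload 4.2 kg.
Tool frame: the origin (TCP) lies on the centre line of the jaws, within the pads' length; the fingertips stand 14 mm ahead of it and the grasp point (between the pads) lies 5 mm behind it; z points along the fingers, y is the line along which they close (so a half turn about z gives the same grasp; the last joint's range is limited). The gripper opens to 85 mm and grips with 20 to 120 N. Pads are 22 mm wide; open, the fingers measure 114 mm over their backs; the gripper's body (76 mm by 85 mm) begins 54 mm behind the grasp point. The pads swing forward as they close: fully open they stand 13 mm farther back than shut.
Start: joints at [-0.929, 0.385, 0.008, 0, -1.194, -0.259], TCP at [0.233, -0.58, 0.219] pointing down, gripper open.
Joint ranges: [-3.14, 3.14], [-1.21, 2.06], [-1.07, 1.41], [-3.16, 2.05], [-2.99, -0.16], [-3.1, 3.1]. Speed limits (rad/s): [2.79, 2.79, 3.14, 3.14, 3.14, 3.14].

### API

Orientations are given as a unit quaternion [x, y, z, w].
In Python, from plant import sensors, grab_frame, close_job gives the robot as it stands. The module is installed in compiled form; this text tells all that it offers.
- The arm moves only by the shell command python3 -m inch 'ROWS' [FORCE]. ROWS is JSON, a list of rows, each a list of 7 numbers: the turn, a rotation vector about the tool's x, y, z normalised to -1 to 1, where 1 is 45 degrees, then the shift along the tool's x, y, z normalised to -1 to 1, where 1 is 0.1 m, then the opening, from 0 (shut) to 1 (fully open). A call has 1 to 20 rows; each row is the pose to reach, as a shift and turn from the pose commanded when the call began, along the tool's axes at that moment; what a row does not reach only later rows make up. A row lasts 1/10 s, in which the tool goes at most 50 mm and 8.59 degrees, less where a joint would pass 70% of its speed; a pose out of reach is approached as far as the arm can. A call with a number of a shift or a turn outside -1 to 1 is refused whole. A call with a gripper value outside its range is refused whole. The fingers move at their own pace and stop on an object; FORCE is the grip in N (left out, the last holds). Time passes only in rows, so rows that repeat a pose let the fingers close. It gives the time, the measured TCP pose, the force, the opening and the grip force at its end, in the units of the state.
- sensors.sense(): the state, without advancing time (a new reading comes with each control period).
- grab_frame(name): name is "scene" or "top" or "wrist"; returns a dict with "frame" (420x560x3 uint8, red, green, blue), "camera_matrix" (3x3 intrinsics, pixels), "world_from_camera" (4x4, takes a point from camera to world coordinates). Camera axes: x right, y down, z forward; pixel columns grow to the right and rows downward; lengths in m; the calibration is good to about 2 mm. The wrist camera is an equidistant fisheye: a pixel r from the principal point sees the ray r / f radians off the axis. A picture is of the moment at which its call begins. There is no depth.
- close_job(): hands the job in; it is judged then, once.
The state is a dict: "time_s": time; "qpos": joint angles; "joint_velocities": joint speeds; "tau": joint torques, N m; "position": TCP position; "tool_rot": TCP orientation; "ft_force": force on the tool from outside, world axes, zero at the start; "torque": the same for the moment, N m; "width": finger opening in m; "gripper_force": force on a finger pad.
Only numpy, scipy, OpenCV 4.12 (cv2) and the standard library are available. Lean on these libraries where they do the work, as an engineer would, in place of code of your own. Each camera call takes 0.05 s, during which the arm holds its last target. There are 200 camera calls.

### The job

Charge the leak-test circuit with the hand pump bolted to the bench: with the fingertips, press the round knob of its spring plunger right down and let it spring all the way back up, again and again, until the slim steel indicator pin beside it stands fully out. Never touch the pin itself, and leave the loose parts around the pump where they lie. Finish with the plunger back up.

Things in the scene. Friction and masses are not known exactly. Their poses are not given: they have to be found in the camera images.
- pump: hand pump, fixed to the bench: dark foot plate 110 x 170 x 10 mm (x, y, z) carrying a grey housing 62 x 132 mm whose top is 72 mm above the bench. Origin at the centre of its underside, z up; the plunger is at y = -35 mm and the indicator pin at y = +35 mm in its frame, both at x = 0. Its yaw varies
- plunger_knob: the plunger: steel rod with a round black flat-topped knob, 40 mm across and 14 mm thick, whose top is 120 mm above the bench when up. Origin on the plunger's axis, 120 mm below the knob's top
- plunger_top (a point): centre of the flat top of the plunger's knob; press here, straight down
- plunger (a joint): how far the plunger is pressed down, m: 0 fully up, 0.017 at the bottom stop. A spring pushes it up with about 6 N at the top and 12 N at the bottom; it returns by itself when let go. As it comes back up it ratchets the pin up: 15 mm for a full stroke, in steps of 5 mm, so a shorter stroke gives less or nothing. The pin does not fall back between strokes; further strokes after the pin is fully out do no harm
- pin_stem: the indicator pin: plain upright steel pin 11 mm across, coming out of a steel bushing whose top is 77 mm above the bench, 70 mm beside the plunger's axis. Origin on its axis, 80 mm below its top
- pin_top (a point): centre of the top end of the indicator pin: 3 mm above the bushing when fully in, 53 mm above it (130 mm above the bench) when fully out
- pin (a joint): how far the indicator pin has come out, m: 0 fully in, 0.050 fully out; it starts somewhere between 0 and 0.015. When it is fully out a dark 3 mm groove round its foot shows just above the bushing
- coupler: loose brass hose coupler standing upright, 22 x 22 x 60 mm, origin at the centre of its underside
- knob_spare: loose black ribbed knob lying flat, 48 mm across, 22 mm high, origin at the centre of its underside
- ptfe_roll: loose small roll of thread tape with blue flanges lying flat, 53 mm across, 14 mm high, origin at the centre of its underside
Things that resemble listed ones, but are neither listed nor needed, are in the scene too. What is shaped like the pump but yellow is not meant.

How it is judged:
On the way, in this order (a step that is already met when the one before it is completed fails the run):
1. the plunger is pressed down with the fingers (value of joint plunger above 0.008 m and contact force between the fingers and plunger_knob above 2 N), for 0.02 s.
2. the indicator pin stands fully out (value of joint pin above 0.0475 m), for 0.2 s.
At the end, for the whole second after the job is handed in: the indicator pin is out by more than 47.5 mm of its 50 mm, the plunger is back up to within 3 mm, and the coupler, knob and tape roll are within 15 mm of where they lay (value of joint pin above 0.0475 m and value of joint plunger below 0.003 m and distance of each of coupler, knob_spare, ptfe_roll from where it was at the start of the episode below 0.015 m); the robot touches nothing.
It fails at once if the indicator pin is touched by the robot (contact force between any of the fingers, the arm and pin_stem above 0.5 N).
It fails at once if a loose part round the pump is pushed, lifted or knocked over (distance of any of coupler, knob_spare, ptfe_roll from where it was at the start of the episode above 0.015 m or angle between coupler's own z axis and vertical above 0.5 rad).
It also fails if it takes over 40 s, if anything falls off the work surface, if the arm or the gripper's body presses on something with over 40 N, if the wrist force passes 120 N, or if a joint passes its speed limit or range.

## Working session

There is one attempt and no reset: what is moved stays moved. The work goes in short steps, Python scripts to look and compute and a shell command to move; the robot and the scene stay as the last step left them, time stands still between calls to the robot, and variables do not carry over. Pictures are saved under pics/ and viewed, at most 10 in all, crops included, and the job is handed in when it is done.

```bash
mkdir -p pics; cat > h.py <<'E'
import numpy as np,cv2,json
from plant import sensors,grab_frame
def snap(n,f):
    d=grab_frame(n); cv2.imwrite('pics/'+f+'.png',cv2.cvtColor(d['frame'],cv2.COLOR_RGB2BGR))
    np.savez('pics/'+f+'.npz',K=d['camera_matrix'],T=d['world_from_camera'])
def ray(f,u,v,z):
    d=np.load('pics/'+f+'.npz');K,T=d['K'],d['T']
    r=T[:3,:3]@np.linalg.solve(K,[u,v,1]);o=T[:3,3]
    return o+r*(z-o[2])/r[2]
def proj(f,p):
    d=np.load('pics/'+f+'.npz');K,T=d['K'],d['T']
    c=K@(T[:3,:3].T@(np.array(p)-T[:3,3]));return c[:2]/c[2]
E
python3 - <<'E'
from h import *
snap('top','top0');snap('scene','sc0')
a=cv2.imread('pics/top0.png');b=cv2.imread('pics/sc0.png')
s=sensors.sense();print(s['time_s'],s['position'],s['tool_rot'],s['width'])
E
```

```text
0.1 [ 0.23324289 -0.57926923  0.21813577] [-1.90161727e-01  9.81752288e-01  9.47404812e-04 -2.54538262e-04] 0.08559710826660623
```

View pics/top0.png

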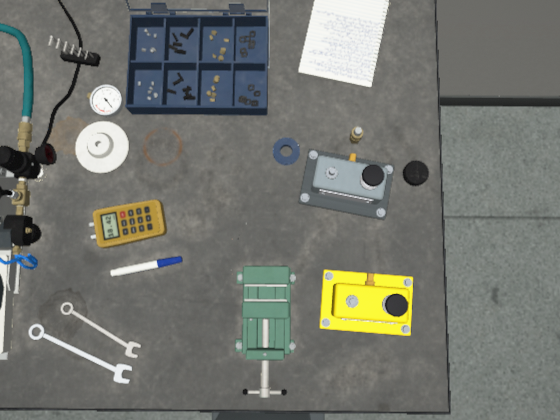

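View pics/sc0.png

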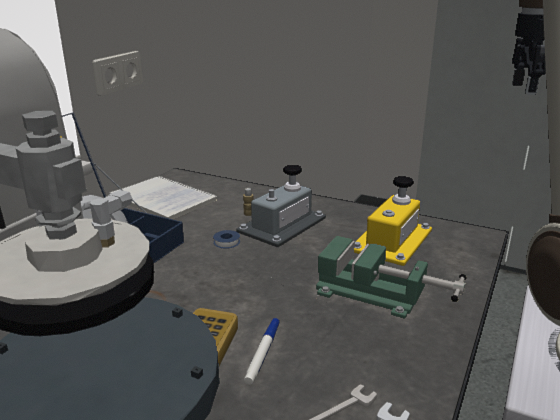

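The top view shows the grey pump with its knob at about (372,175) and its pin at about (332,172). The coupler is at (357,133), the spare knob at (416,173) and the tape roll at (286,151). I'll enlarge a crop.

```bash
python3 - <<'E'
from h import *
a=cv2.imread('pics/top0.png')[115:225,265:435];cv2.imwrite('pics/c.png',cv2.resize(a,None,fx=4.5,fy=4.5,interpolation=cv2.INTER_CUBIC))
for n,u,v,z in [('knob',372,175,.12),('pin',332,172,.085),('coup',357,133,.06),('spare',416,173,.022),('tape',286,151,.014)]: print(n,ray('top0',u,v,z).round(4))
print(np.load('pics/top0.npz')['T'].round(3))
E
```

```text
knob [ 0.6182 -0.2042  0.12  ]
pin [ 0.6308 -0.1379  0.085 ]
coup [ 0.7112 -0.1869  0.06  ]
spare [ 0.6445 -0.3038  0.022 ]
tape [ 0.6878 -0.0546  0.014 ]
[[ 9.000e-03 -9.880e-01  1.530e-01  4.150e-01]
 [-1.000e+00 -8.000e-03  2.000e-03 -6.000e-02]
 [-1.000e-03 -1.530e-01 -9.880e-01  1.041e+00]
 [ 0.000e+00  0.000e+00  0.000e+00  1.000e+00]]
```

View pics/c.png

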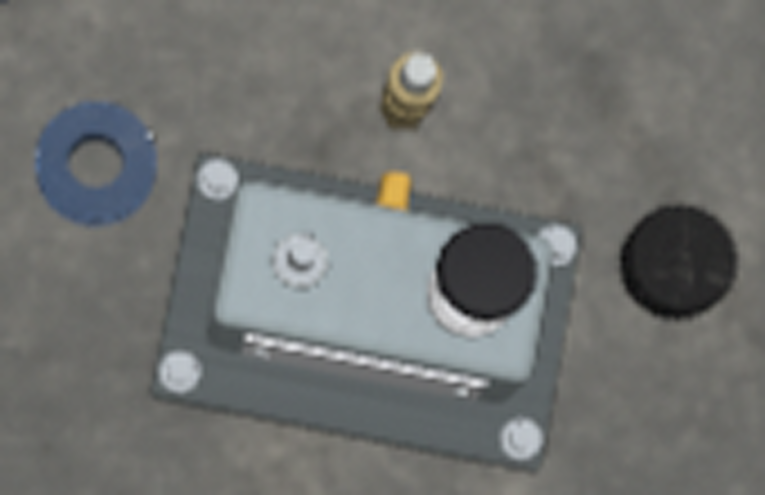

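```bash
python3 - <<'E'
from h import *
from scipy.spatial.transform import Rotation as R
k=ray('top0',373.2,174.6,.12)
for z in(.08,.0875,.095):
    p=ray('top0',331.9,172.1,z);print(z,p.round(4),np.linalg.norm((p-k)[:2]).round(4))
p=ray('top0',331.9,172.1,.085);a=(p-k)[:2];yaw=np.arctan2(-a[0],a[1]);print('k',k,'yaw',np.degrees(yaw))
s=sensors.sense();r=R.from_quat(s['tool_rot']);M=r.as_matrix();print(M.round(3))
P=np.array(s['position'])
print('shift tool m',M.T@(np.array([k[0],k[1],.17])-P))
ty=M[:,1];print('tool y angle',np.degrees(np.arctan2(ty[1],ty[0])))
x=np.array([np.cos(yaw),np.sin(yaw),0])
# bottom: check with knob outline
print(proj('top0',k),[proj('top0',k+.02*np.array(o)).round(1) for o in((1,0,0),(-1,0,0),(0,1,0),(0,-1,0))])
E
```

```text
0.08 [ 0.6318 -0.1382  0.08  ] 0.0693
0.0875 [ 0.6301 -0.1376  0.0875] 0.0696
0.095 [ 0.6284 -0.1369  0.095 ] 0.07
k [ 0.61892966 -0.20630206  0.12      ] yaw -9.70039653384338
[[-0.928 -0.373 -0.001]
 [-0.373  0.928  0.002]
 [ 0.     0.002 -1.   ]]
shift tool m [-0.49705936  0.20188935  0.04846165]
tool y angle 111.92444797432182
[373.2 174.6] [array([373. , 163.3]), array([373.4, 186. ]), array([361.6, 174.5]), array([384.8, 174.7])]
```

```bash
for i in 1 2 3 4; do python3 -m inch '[[0,0,0,-0.5,0.2,0,0],[0,0,0,-1,0.4,0,0],[0,0,0,-1,0.4,0,0]]' 30; done
```

```text
time_s: 0.4
position: [0.3137, -0.5024, 0.2187]
tool_rot: [-0.192, 0.981, 0.001, 0.0]
ft_force: [0.5, 0.5, 0.2]
width: 0.0441
gripper_force: 0.0
time_s: 0.7
position: [0.3917, -0.4281, 0.2188]
tool_rot: [-0.192, 0.981, 0.0, 0.0]
ft_force: [-0.4, -0.1, -0.1]
width: 0.0
gripper_force: 0.0
time_s: 1.0
position: [0.4695, -0.3539, 0.2186]
tool_rot: [-0.192, 0.981, 0.0, 0.0]
ft_force: [0.5, 0.1, -0.1]
width: 0.0002
gripper_force: 0.0
time_s: 1.3
position: [0.5472, -0.2796, 0.2183]
tool_rot: [-0.192, 0.981, 0.0, -0.0]
ft_force: [-0.6, -0.2, -1.1]
width: -0.0001
gripper_force: 0.0
```

```bash
python3 -m inch '[[0,0,-0.19,-0.3,0.1,0,0],[0,0,-0.38,-0.5,0.2,0,0],[0,0,-0.57,-0.7,0.3,0,0],[0,0,-0.76,-0.9,0.4,0,0],[0,0,-0.95,-0.97,0.42,0,0],[0,0,-1,-0.97,0.42,0,0],[0,0,-1,-0.97,0.42,0,0],[0,0,-1,-0.97,0.42,0,0]]'; python3 -m inch '[[0,0,-0.19,0,0,0,0],[0,0,-0.3,0,0,0,0],[0,0,-0.3,0,0,0,0]]'; cat > d.py <<'E'
from h import *
from scipy.spatial.transform import Rotation as R
import sys
s=sensors.sense();M=R.from_quat(s['tool_rot']).as_matrix();ty=M[:,1]
print(s['time_s'],np.round(s['position'],4),'z',M[:,2].round(3),'yang',np.degrees(np.arctan2(ty[1],ty[0])),s['width'],np.round(s['ft_force'],1))
print('shift',(M.T@(np.array([.6189,-.2063,.14])-s['position'])*10).round(3))
E
python3 d.py
```

```text
time_s: 2.1
position: [0.6184, -0.2076, 0.2188]
tool_rot: [-0.551, 0.835, 0.0, -0.0]
ft_force: [0.1, 0.4, 0.6]
width: -0.0003
gripper_force: 0.0
time_s: 2.4
position: [0.6186, -0.2074, 0.2191]
tool_rot: [-0.645, 0.764, 0.0, -0.0]
ft_force: [0.6, 0.2, -0.1]
width: 0.0001
gripper_force: 0.0
2.4 [ 0.6186 -0.2074  0.2191] z [-0.  0. -1.] yang 170.33364538810403 0.00011447599564492607 [ 0.6  0.2 -0.1]
shift [-0.011 -0.001  0.791]
```

```bash
python3 -m inch '[[0,0,0,0,0,0.3,0],[0,0,0,-0.01,0,0.6,0],[0,0,0,-0.01,0,0.7,0],[0,0,0,-0.01,0,0.7,0]]'; python3 d.py; python3 - <<'E'
from h import *
snap('scene','sc1');snap('top','top1')
u,v=proj('sc1',[.619,-.206,.12]);u,v=int(u),int(v);print(u,v)
a=cv2.imread('pics/sc1.png')[v-50:v+80,u-80:u+60]
b=cv2.imread('pics/top1.png')[115:245,295:435]
cv2.imwrite('pics/c1.png',cv2.resize(np.hstack([a,b]),None,fx=2.85,fy=2.85,interpolation=cv2.INTER_CUBIC))
E
```

```text
time_s: 2.8
position: [0.6181, -0.206, 0.1475]
tool_rot: [-0.645, 0.764, 0.001, -0.001]
ft_force: [-0.9, -0.4, -0.2]
width: 0.0003
gripper_force: 0.0
2.8 [ 0.6181 -0.206   0.1475] z [-0.004  0.    -1.   ] yang 170.336671627377 0.0003387843626602728 [-0.9 -0.4 -0.2]
shift [ 0.002 -0.008  0.075]
292 166
```

View pics/c1.png

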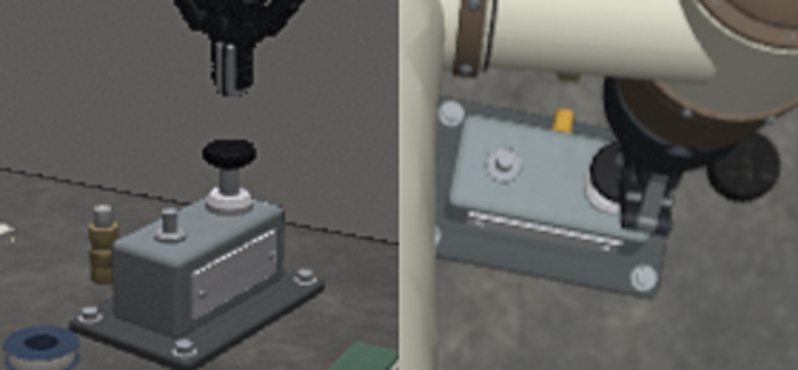

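The fingertips sit well off the knob in both views: scene crop (231,93), top crop (648,215). I'll triangulate the tip against the TCP reading.

```bash
python3 - <<'E'
from h import *
def line(f,u,v):
    a=ray(f,u,v,0);b=ray(f,u,v,.3);return a,(b-a)/np.linalg.norm(b-a)
def tri(l1,l2):
    A=np.zeros((3,3));B=np.zeros(3)
    for o,d in(l1,l2):
        P=np.eye(3)-np.outer(d,d);A+=P;B+=P@o
    x=np.linalg.solve(A,B);return x.round(4),[round(float(np.linalg.norm((np.eye(3)-np.outer(d,d))@(x-o))),4) for o,d in(l1,l2)]
S=lambda u,v:line('sc1',292-80+u/2.85,166-50+v/2.85)
T=lambda u,v:line('top1',295+(u-400)/2.85,115+v/2.85)
print('tip',tri(S(231,93),T(648,218)))
print('knob',tri(S(229,147),T(622,171)))
print('pintop',tri(S(170,210),T(503,161)))
print('proj knob sc',(proj('sc1',[.619,-.206,.12])-[212,116])*2.85,'pin z.09',(proj('sc1',[.631,-.138,.09])-[212,116])*2.85)
print('proj tip',(proj('sc1',[.618,-.206,.1335])-[212,116])*2.85,(proj('top1',[.618,-.206,.1335])-[295,115])*2.85+[400,0])
E
```

```text
tip (array([ 0.5985, -0.2074,  0.1591]), [0.0178, 0.0178])
knob (array([ 0.6186, -0.2061,  0.1179]), [0.0001, 0.0001])
pintop (array([ 0.6301, -0.1358,  0.0922]), [0.0, 0.0])
proj knob sc [228.43442746 144.18078566] pin z.09 [170.28851324 211.68933472]
proj tip [229.85149612 126.69087043] [625.90023139 166.50979392]
```

```bash
python3 - <<'E'
from h import *
snap('scene','sc2');snap('top','top2');snap('wrist','w2')
a=cv2.imread('pics/sc2.png')[116:186,252:332]
b=cv2.imread('pics/top2.png')[145:215,340:420]
c=cv2.imread('pics/w2.png')
r=lambda i,w,h:cv2.resize(i,(w,h),interpolation=cv2.INTER_CUBIC)
cv2.imwrite('pics/c2.png',np.hstack([np.vstack([r(a,343,300),r(b,343,300)]),r(c,450,600)[:, :450]]))
E
python3 d.py
```

```text
3.05 [ 0.6202 -0.206   0.151 ] z [ 0.003 -0.001 -1.   ] yang 170.41838212337785 -0.00041112261732026884 [0.5 0.7 0.5]
shift [0.005 0.013 0.11 ]
```

View pics/c2.png

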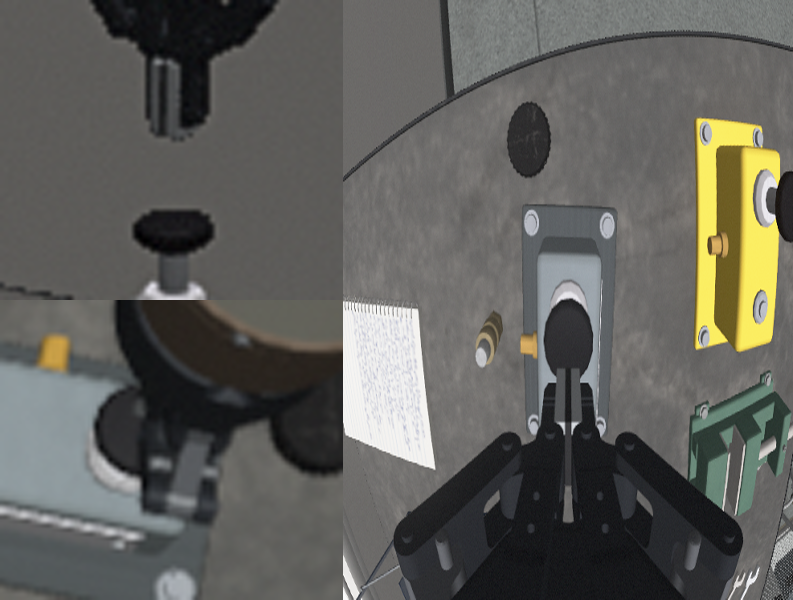

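```bash
python3 - <<'E'
from h import *
d=np.load('pics/w2.npz');K,T=d['K'],d['T'];print(K,T.round(3))
def wray(u,v):
    x=(u-K[0,2])/K[0,0];y=(v-K[1,2])/K[1,1];th=np.hypot(x,y)
    c=np.array([x/th*np.sin(th),y/th*np.sin(th),np.cos(th)]);return T[:3,3],T[:3,:3]@c
f=lambda U,V:((U-343)/450*560,V/600*420)
for n,U,V,z in[('knob',568.5,335,.12),('tip',569,369,.137),('tip',569,369,.15),('tip',569,369,.161),('spare',529,140,.022)]:
    o,r=wray(*f(U,V));print(n,z,(o+r*(z-o[2])/r[2]).round(4))
s=np.load('pics/sc2.npz')['T'];print('sc cam',s[:3,3])
for z in(.137,.15,.161): print(z,'sc',ray('sc2',293.5,148,z).round(4))
E
```

```text
[[325.1922621    0.         279.79701062]
 [  0.         325.1922621  213.06963603]
 [  0.           0.           1.        ]] [[-0.986  0.157  0.053  0.607]
 [ 0.166  0.942  0.293 -0.28 ]
 [-0.004  0.298 -0.955  0.306]
 [ 0.     0.     0.     1.   ]]
knob 0.12 [ 0.6189 -0.2091  0.12  ]
tip 0.137 [ 0.6199 -0.2011  0.137 ]
tip 0.15 [ 0.6189 -0.2072  0.15  ]
tip 0.161 [ 0.618  -0.2123  0.161 ]
spare 0.022 [ 0.6465 -0.302   0.022 ]
sc cam [0.16683736 0.73792498 0.49851842]
0.137 sc [ 0.6475 -0.2713  0.137 ]
0.15 sc [ 0.6302 -0.235   0.15  ]
0.161 sc [ 0.6156 -0.2043  0.161 ]
```

The knob agrees in all three views. The tips are centred over it but look roughly 20 mm higher than nominal, so I'll go down until the force shows contact.

```bash
python3 -m inch '[[0,0,0,0,0,0.07,0],[0,0,0,0,0,0.14,0],[0,0,0,0,0,0.14,0]]' 60; python3 -m inch '[[0,0,0,0,0,0.05,0],[0,0,0,0,0,0.1,0],[0,0,0,0,0,0.1,0]]'; python3 d.py
```

```text
time_s: 3.35
position: [0.6183, -0.2055, 0.1336]
tool_rot: [-0.646, 0.764, 0.001, -0.001]
ft_force: [0.5, 0.1, -0.6]
width: 0.0
gripper_force: 0.0
time_s: 3.65
position: [0.6186, -0.2056, 0.124]
tool_rot: [-0.646, 0.764, 0.001, -0.001]
ft_force: [-1.1, -1.1, 1.0]
width: -0.0
gripper_force: 0.0
3.65 [ 0.6186 -0.2056  0.124 ] z [-0.002  0.    -1.   ] yang 170.42070077425768 -4.0512582086391804e-05 [-1.1 -1.1  1. ]
shift [ 0.006 -0.004 -0.16 ]
```

```bash
for i in 1 2 3; do python3 -m inch '[[0,0,0,0,0,0.03,0],[0,0,0,0,0,0.04,0],[0,0,0,0,0,0.04,0]]' | grep -E 'posi|ft_f'; done; python3 - <<'E'
from h import *
snap('scene','sc3')
a=cv2.imread('pics/sc3.png')[106:216,232:352]
cv2.imwrite('pics/c3.png',cv2.resize(a,None,fx=5,fy=5,interpolation=cv2.INTER_CUBIC))
E
```

```text
position: [0.6191, -0.2057, 0.121]
ft_force: [0.7, 0.8, -0.3]
position: [0.6191, -0.2057, 0.1168]
ft_force: [0.4, -0.2, -0.8]
position: [0.619, -0.2057, 0.1128]
ft_force: [-0.8, 0.2, 0.1]
```

View pics/c3.png

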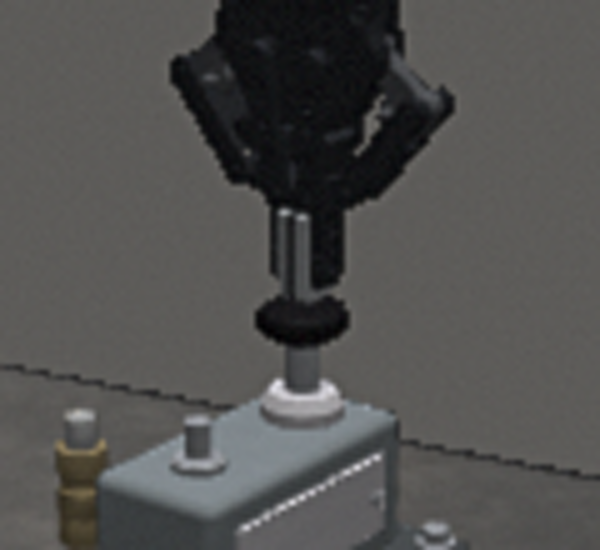

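The tip at (300,300) is now just above the knob's top at about (302,305) and well centred. I'll press gradually.

```bash
for i in 1 2 3 4; do python3 -m inch '[[0,0,0,0,0,0.02,0],[0,0,0,0,0,0.04,0],[0,0,0,0,0,0.04,0]]' | grep -E 'posi|ft_f'; done
```

```text
position: [0.6189, -0.2057, 0.1087]
ft_force: [-0.0, 0.1, -0.7]
position: [0.6194, -0.2058, 0.1066]
ft_force: [-3.0, 2.6, 6.4]
position: [0.6194, -0.2058, 0.1031]
ft_force: [-2.3, 2.0, 8.2]
position: [0.6195, -0.2059, 0.0994]
ft_force: [-2.5, 1.5, 9.9]
```

```bash
for i in 1 2 3; do python3 -m inch '[[0,0,0,0,0,0.02,0],[0,0,0,0,0,0.04,0],[0,0,0,0,0,0.04,0]]' | grep -E 'posi|ft_f'; done
```

```text
position: [0.6195, -0.2059, 0.0957]
ft_force: [-3.1, 2.0, 10.0]
position: [0.6195, -0.2059, 0.092]
ft_force: [-4.5, 1.9, 12.0]
position: [0.6196, -0.2059, 0.0908]
ft_force: [-8.3, 3.5, 21.2]
```

At the bottom stop (21 N). Now full strokes.

```bash
for i in 1 2 3 4; do python3 -m inch '[[0,0,0,0,0,-0.13,0],[0,0,0,0,0,-0.26,0],[0,0,0,0,0,-0.26,0],[0,0,0,0,0,-0.26,0],[0,0,0,0,0,-0.13,0],[0,0,0,0,0,-0.05,0],[0,0,0,0,0,0,0],[0,0,0,0,0,0,0],[0,0,0,0,0,0,0]]' | grep -E 'time|posi|ft_f'; done
python3 -m inch '[[0,0,0,0,0,-0.13,0],[0,0,0,0,0,-0.3,0],[0,0,0,0,0,-0.4,0],[0,0,0,0,0,-0.4,0],[0,0,0,0,0,-0.4,0]]'
python3 - <<'E'
from h import *
snap('scene','sc4')
a=cv2.imread('pics/sc4.png')[106:216,232:352]
cv2.imwrite('pics/c4.png',cv2.resize(a,None,fx=5,fy=5,interpolation=cv2.INTER_CUBIC))
E
```

```text
time_s: 7.6
position: [0.6202, -0.2061, 0.0908]
ft_force: [-9.0, 5.4, 26.5]
time_s: 8.5
position: [0.6194, -0.206, 0.0908]
ft_force: [-9.4, 5.5, 29.2]
time_s: 9.4
position: [0.6194, -0.206, 0.0907]
ft_force: [-8.9, 5.8, 29.4]
time_s: 10.3
position: [0.6193, -0.2059, 0.0908]
ft_force: [-10.0, 7.1, 30.0]
time_s: 10.8
position: [0.6183, -0.2055, 0.1232]
tool_rot: [-0.645, 0.764, 0.001, -0.001]
ft_force: [-0.4, 1.2, 0.2]
width: 0.0001
gripper_force: 0.0
```

View pics/c4.png

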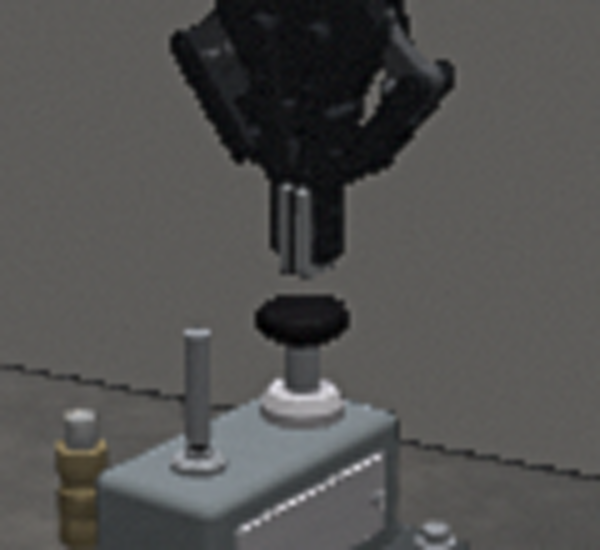

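The pin is up with its top at (197,331), and the dark groove shows at (198,448). The plunger is back up. I'll check the pin's height, then raise the arm.

```bash
python3 -m inch '[[0,0,0,0,0,-0.3,0],[0,0,0,0,0,-0.5,0],[0,0,0,0,0,-0.5,0],[0,0,0,0,0,-0.5,0]]' | grep -E 'posi|ft'; python3 - <<'E'
from h import *
for z in(.12,.125,.13): print(z,(proj('sc4',[.6301,-.137,z])-[232,106])*5)
E
```

```text
position: [0.6187, -0.2055, 0.1738]
ft_force: [-0.1, -0.7, -0.9]
0.12 [199.05555035 352.11252841]
0.125 [198.96651736 340.19738115]
0.13 [198.87713185 328.235058  ]
```

Top at row 331 corresponds to z ≈ 0.129, so the pin is fully out.

```bash
python3 -c "from plant import close_job;print(close_job())"
```

```text
the job is handed in; nothing more can be done
None
```

I pumped the plunger five full strokes and handed the job in: the pin stands fully out (top about 129 mm above the bench, groove showing), the plunger is back up, and the arm is clear, never moved near the pin or the loose parts.

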